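Lock the torch's bayonet cap and hold the torch on a bearing

TASK

The torch stands lens down in its bench holder after a battery change, its tail cap set on but not yet locked: push the cap down against its spring and turn it clockwise until the bayonet locks. Then draw the torch up out of the holder and finish holding it in the gripper, raised and slanting at about 45 degrees, with its lens pointing at the middle of the ball bearing from about 15 cm away, as for a look at its races by raking light. Leave the bearing, the tape roll and the castor where they lie.

Things in the scene. Friction and masses are not known exactly. Their poses are not given: they have to be found in the camera images.
- holder: grey cast bench holder, fixed: round foot 100 mm across, 10 mm thick, with an open hexagonal cup (outside 52 mm across flats, pocket 42.5; rim 42 mm above the bench). Its pocket keeps the torch from turning, but for some degrees of play; the torch is free of it after a 32 mm lift. Origin under the middle of the foot, on the bench; z up
- torch: dark metal torch, about 0.2 kg, standing lens down in the holder. Origin at the centre of its lens end (10 mm above the bench at the start); z along its axis towards the tail, so the lens looks along -z. Along z in mm: hexagonal head 40 across flats from 0 to 34, taper to 50, round barrel 27 thick to 112, then the tail cap
- cap_grip (a point): point on the axis of the tail cap, 28 mm above the cap's lower edge; 149 mm from the lens end at the start (159 mm above the bench), 144.5 mm once locked. The cap, on top of the torch, is a round bright fluted metal cup 34 mm across, 40 mm tall: upper 25 mm solid grip, lower 15 mm a skirt with two J-shaped slots for the torch's pins
- tail_slide (a joint): how far the cap is pushed down, m: 0 at the start (sprung up), 0.0085 at its stop. Spring 1.2 N per mm (10 N fully down). The cap turns freely only when 0.007 or more down; once turned and let up, the spring lifts it to 0.0045, where the pins lie in the slots' end notches and lock it
- tail_cap (a joint): turn of the tail cap on the torch, rad: 0 at the start, grows clockwise seen from above (from the tail); stops and locks at about 1.0 (0.94 to 1.07); turns easily while the cap is held down
- bearing: steel ball bearing lying flat, 42 mm across, 12 mm thick, with a bore; origin at the centre of its underside, z up. Loose
- tape_roll: black roll of insulating tape lying flat, 55 mm across, 19 mm thick; origin at the centre of its underside. Loose, to be left alone
- castor: black castor with a metal stem, lying on its side, 84 x 50 x 33 mm; origin under its middle, on the bench. Loose, to be left alone
There are look-alikes about, which are no part of the job. There is more than one size of the bearing; the one meant has the size given above. Leave any blue look-alike of the holder alone.

How it is judged:
On the way, in this order (a step that is already met when the one before it is completed fails the run):
1. the tail cap is pushed down and turned into its lock (value of joint tail_cap above 0.88 rad and value of joint tail_slide above 0.003 m), for 0.2 s.
2. the torch is drawn out, its lens above the rim of the holder (z of torch in the frame of holder above 0.045 m), for 0.1 s.
At the end, for the whole second after the job is handed in: Cap locked (turned over 0.88 rad, slide 3 to 6.5 mm); torch held by the fingers, still, touching nothing else, lens end over 40 mm high; its axis 30 to 60 degrees from vertical, lens down; bearing within 30 mm of the lens axis along each of the torch's x and y, and 90 to 220 mm ahead of the lens (all of step 1 and value of joint tail_slide below 0.0065 m and contact force between the fingers and torch above 1 N and contact force between torch and holder below 0.2 N and contact force between torch and bearing below 0.2 N and contact force between torch and tape_roll below 0.2 N and contact force between torch and castor below 0.2 N and height (world z) of torch above 0.04 m and linear speed of torch below 0.03 m/s and angle between torch's own z axis and vertical between 0.52 and 1.05 rad and x of bearing in the frame of torch between -0.03 and 0.03 m and y of bearing in the frame of torch between -0.03 and 0.03 m and z of bearing in the frame of torch between -0.22 and -0.09 m); the arm keeps its last pose, push and grip.
It fails at once if the bearing is pushed from its place (more than 15 mm) (distance of bearing from where it was at the start of the episode above 0.015 m).
It fails at once if the tape roll is pushed from its place (more than 15 mm) (distance of tape_roll from where it was at the start of the episode above 0.015 m).
It fails at once if the castor is pushed from its place (more than 15 mm) (distance of castor from where it was at the start of the episode above 0.015 m).
It also fails if it takes over 42 s, if anything falls off the work surface, if the arm or the gripper's body presses on something with over 40 N, if the wrist force passes 120 N, or if a joint passes its speed limit or range.

ROBOT

A 6-joint arm with a two-finger parallel gripper is mounted at the origin on the work surface; the furniture and walls round the work are solid. World frame = base frame: x ahead of the robot, y to its left, z up, the work surface at z = 0. Lengths are in m, angles in rad, forces in N, time in s.
With the tool pointing down it reaches from about 0.325 to 0.85 m from the base axis. Payload 4.4 kg.
Tool frame: the origin (TCP) lies at the very end of the fingers, on their centre line; the grasp point (between the pads) lies 19 mm behind it; z points along the fingers, y is the line along which they close (so a half turn about z gives the same grasp; the last joint's range is limited). The gripper opens to 94 mm and grips with 3 to 60 N. Pads are 16 mm wide; open, the fingers measure 119 mm over their backs; the gripper's body (75 mm by 177 mm) begins 78 mm behind the grasp point.
Start: joints at [1.137, 0.207, 1.542, -0, 1.393, -0.15], TCP at [0.161, 0.552, 0.205] pointing down, gripper open.
Joint ranges: [-2.73, 2.73], [-0.86, 2.22], [0.23, 2.46], [-1.11, 4.25], [0.08, 2.63], [-2.82, 2.82]. Speed limits (rad/s): [2.79, 2.79, 3.14, 3.14, 3.14, 3.14].

INTERFACE

Orientations are given as [roll, pitch, yaw] about the fixed x, y, z axes, in that order (R = Rz(yaw) Ry(pitch) Rx(roll)).
In Python, from rig import monitor, optics, ticket gives the robot as it stands. The module is installed in compiled form; this text tells all that it offers.
- The arm moves only by the shell command python3 -m creep 'ROWS' [OPENING] [FORCE]. ROWS is a JSON object of lists of equal length, an entry for each row: "delta_pos": the shift along the world's x, y, z in mm, a list of three; "spin": the turn about the world's z in rad. In form: {"delta_pos": [[dx, dy, dz], ...], "spin": [spin, ...]}. A call has 1 to 8 rows; each row shifts and turns the commanded pose from where the row before left it; what a row does not reach is not made up. A row lasts 1/8 s, in which the tool goes at most 62.5 mm and 10.7 degrees, less where a joint would pass 70% of its speed; a pose out of reach is approached as far as the arm can. A call is refused whole if a number of a shift passes 62.5 or a number of a turn 0.188, either way. A call with a gripper value outside its range is refused whole. OPENING is the opening in per cent of the stroke, from 0 (shut) to 100 (fully open), set as the call begins (- or left out, the last holds). The fingers move at their own pace and stop on an object; FORCE is the grip in N (left out, the last holds). Time passes only in rows, so rows that do not move let the fingers close. It gives the time, the measured TCP pose, the force, the opening and the grip force at its end, in the units of the state.
- monitor.get_state(): the state, without advancing time (a new reading comes with each control period).
- optics.grab_frame(name): name is "side" or "top" or "wrist"; returns a dict with "pixels" (384x512x3 uint8, red, green, blue), "fx", "fy", "cx", "cy" (pixels), "view" (4x4, takes a point from world to camera coordinates); the wrist camera has in their place "tool_from_camera" (4x4, takes a point from camera to tool coordinates, whose origin is the TCP and whose axes are the flange's). Camera axes: x right, y down, z forward; pixel columns grow to the right and rows downward; lengths in m; the calibration is good to about 2 mm. A picture is of the moment at which its call begins: read the wrist's pose just before it. There is no depth.
- ticket.close_job(): hands the job in; it is judged then, once.
The state is a dict: "clock": time; "q": joint angles; "dq": joint speeds; "tau": joint torques, N m; "position": TCP position; "tool_rot": TCP orientation; "wrist_force": force on the tool from outside, world axes, zero at the start; "torque": the same for the moment, N m; "finger_gap": finger opening in m; "gripper_force": force on a finger pad.
Only numpy, scipy, OpenCV 4.12 (cv2) and the standard library are available. Lean on these libraries where they do the work, as an engineer would, in place of code of your own. Each camera call takes 0.05 s, during which the arm holds its last target. There are 200 camera calls.

## Working session

There is one attempt and no reset: what is moved stays moved. The work goes in short steps, Python scripts to look and compute and a shell command to move; the robot and the scene stay as the last step left them, time stands still between calls to the robot, and variables do not carry over. Pictures are saved under pics/ and viewed, at most 10 in all, crops included, and the job is handed in when it is done.

```bash
mkdir -p pics
cat > h.py <<'E'
import numpy as np, cv2
from rig import monitor, optics, ticket
def save(name, f): cv2.imwrite('pics/'+name, cv2.cvtColor(f['pixels'],cv2.COLOR_RGB2BGR))
def ray(f,u,v,s=None):
    d=np.array([(u-f['cx'])/f['fx'],(v-f['cy'])/f['fy'],1.])
    if 'view' in f: M=np.linalg.inv(f['view'])
    else:
        from scipy.spatial.transform import Rotation as R
        T=np.eye(4);T[:3,:3]=R.from_euler('xyz',s['tool_rot']).as_matrix();T[:3,3]=s['position'];M=T@f['tool_from_camera']
    return M[:3,3],M[:3,:3]@d
def onplane(f,u,v,z,s=None):
    o,d=ray(f,u,v,s);return o+d*(z-o[2])/d[2]
def proj(f,p):
    c=f['view']@np.append(p,1);return np.array([f['fx']*c[0]/c[2]+f['cx'],f['fy']*c[1]/c[2]+f['cy']])
E
python3 - <<'E'
from h import *
s=monitor.get_state();print(s)
fs=[optics.grab_frame(n) for n in('top','side')]
for n,f in zip(('top','side'),fs):
    o=np.linalg.inv(f['view']);print(n,f['fx'],f['cx'],f['cy'],o[:3,3],o[:3,2])
    np.save(n+'.npy',f,allow_pickle=True)
    save(n+'0.png',f)
E
```

```text
{'clock': 0.0, 'q': array([ 1.13649681e+00,  2.07412456e-01,  1.54294452e+00, -4.36399263e-06,
        1.39349931e+00, -1.50529820e-01]), 'dq': array([ 0.00123883, -0.00084268,  0.00092201,  0.00084181, -0.00109148,
       -0.00098678]), 'tau': array([-6.28954986e-04, -3.70879483e+01, -2.81413919e+01,  6.96289027e-02,
        3.62184830e-02, -1.93867786e-04]), 'position': array([0.16067149, 0.55125437, 0.20429958]), 'tool_rot': array([-3.13935397e+00, -3.35214447e-04,  2.85782335e+00]), 'wrist_force': array([-0.28155255, -0.575261  , -0.07929628]), 'torque': array([ 0.01726588,  0.01135842, -0.03617858]), 'gripper_force': 0.0, 'finger_gap': 0.09399317928318704}
top 373.80422848729756 256.7234364687523 194.23295519937616 [ 0.44390039 -0.02093892  0.97152684] [ 7.29845901e-02  8.24977898e-04 -9.97332727e-01]
side 412.99990822044805 257.035561986344 191.96661001191302 [ 0.23016035 -0.72264437  0.55692898] [ 0.32273223  0.81161066 -0.48696206]
```

View pics/top0.png

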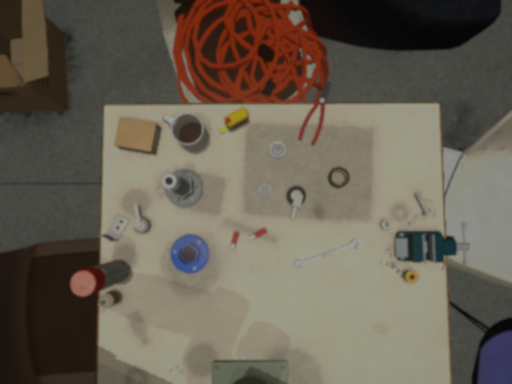

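View pics/side0.png

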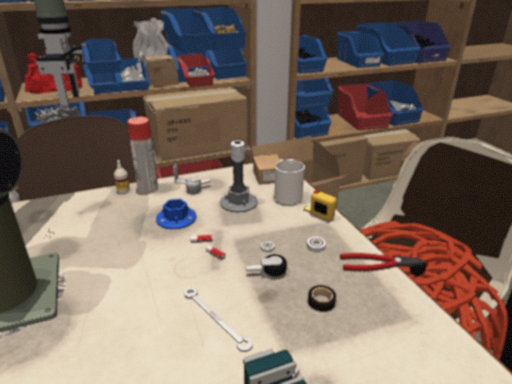

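Run:
```python
from h import *
t=np.load('top.npy',allow_pickle=True).item();s=np.load('side.npy',allow_pickle=True).item()
a=cv2.resize(t['pixels'][130:220,150:250],None,fx=4,fy=4,interpolation=cv2.INTER_CUBIC)
b=cv2.resize(t['pixels'][130:220,250:350],None,fx=4,fy=4,interpolation=cv2.INTER_CUBIC)
c=cv2.resize(s['pixels'][130:220,190:290],None,fx=4,fy=4,interpolation=cv2.INTER_CUBIC)[:240]
d=cv2.resize(s['pixels'][225:285,240:340],None,fx=4,fy=4,interpolation=cv2.INTER_CUBIC)
im=np.vstack([np.hstack([a,b]),np.hstack([c,d])])
cv2.imwrite('pics/z1.png',cv2.cvtColor(im,cv2.COLOR_RGB2BGR))
print('big',onplane(t,278,149,.012),onplane(s,316.5,243,.012));print('small',onplane(t,264,189,.01),onplane(s,267,246,.01))
print('cap',onplane(t,169,179,.171),onplane(s,238,144,.171)); print('foot',onplane(t,184,188,.01),onplane(s,238,203,.01))
print('px/mm at bench',np.linalg.norm(onplane(t,278,149,.0)-onplane(t,279,149,0)))
print('tape',onplane(t,339,177,.019),'castor',onplane(t,296,198,.01),'mug',onplane(t,187,131,.08))
```

```text
big [ 0.63159327 -0.07599805  0.012     ] [ 0.62900075 -0.0784049   0.012     ]
small [ 0.52771232 -0.03899929  0.01      ] [ 0.52332213 -0.04635087  0.01      ]
cap [0.53637728 0.16853642 0.171     ] [0.53057042 0.15914446 0.171     ]
foot [0.53139111 0.16760902 0.01      ] [0.52497934 0.15203863 0.01      ]
px/mm at bench 0.00262888659610152
tape [ 0.55678615 -0.23124938  0.019     ] castor [ 0.50400107 -0.12130489  0.01      ] mug [0.66357923 0.14786925 0.08      ]
```

View pics/z1.png

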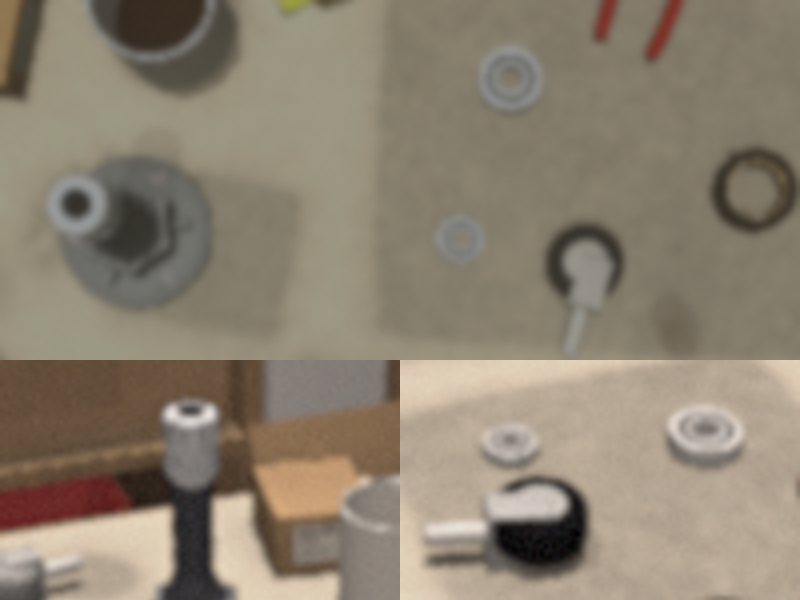

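The crop shows the torch cap top at top-view (169,181), the grey holder foot at (184,188), the 41 mm bearing at (277.5,149.5), and the castor at (296,198). The small bearing is at (264,189) and is about 30 mm across.

Candidates:
- **Holder:** grey with torch at (184,188) is the one I want. The blue look-alike at (189,254) is not.
- **Bearing:** the one at (277.5,149.5) measures about 41 mm, so it matches. The one at (264,189) is too small.

Moving above the cap.

```bash
python3 -m creep '{"delta_pos": [[0,0,50],[0,0,50],[40,-42,0],[40,-42,0],[40,-42,0],[40,-42,0],[40,-42,0],[40,-42,0]], "spin": [0,0,0,0,0,0,0,0]}' 60 && python3 -m creep '{"delta_pos": [[42,-42,0],[42,-42,0],[38,-40,0],[0,0,0],[0,0,0]], "spin": [0,0,0,0,0]}'
python3 - <<'E'
from h import *
s=monitor.get_state();print(s['position'],s['tool_rot'],s['q'])
f=optics.grab_frame('wrist');np.save('w.npy',f,allow_pickle=True);save('w1.png',f);print(f['fx'],f['cx'],f['cy'],f['tool_from_camera'].round(3))
E
```

```text
clock: 1.1
position: [0.4018, 0.2984, 0.305]
tool_rot: [-3.141, -0.0, 2.858]
wrist_force: [0.6, 1.2, -0.3]
finger_gap: 0.0566
gripper_force: 0.0
clock: 1.72
position: [0.5224, 0.1762, 0.3048]
tool_rot: [-3.141, -0.002, 2.857]
wrist_force: [0.7, 0.2, -0.6]
finger_gap: 0.0567
gripper_force: 0.0
[0.52240461 0.17618884 0.30481072] [-3.14146286e+00 -1.76311631e-03  2.85740830e+00] [ 1.67877369e-01  9.79701091e-02  1.46237391e+00  6.53461470e-04
  1.58289134e+00 -1.11872735e+00]
283.63808493327093 261.1173477310958 197.22047506275462 [[ 0.001 -0.96  -0.281  0.081]
 [ 1.     0.001 -0.     0.   ]
 [ 0.001 -0.281  0.96  -0.179]
 [ 0.     0.     0.     1.   ]]
```

View pics/w1.png

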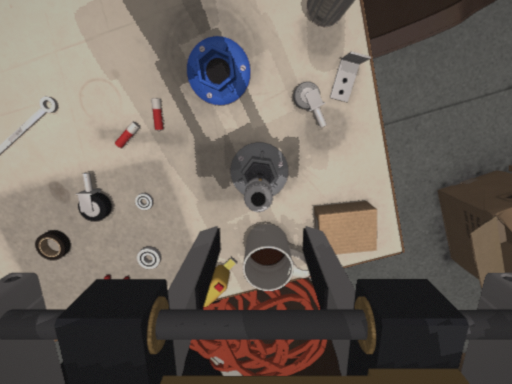

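Run:
```python
from h import *
f=np.load('w.npy',allow_pickle=True).item()
s=dict(position=[0.52240461,0.17618884,0.30481072],tool_rot=[-3.14146286,-1.76311631e-03,2.85740830])
t=np.load('top.npy',allow_pickle=True).item()
g=cv2.cvtColor(f['pixels'],cv2.COLOR_RGB2HSV)
roi=g[185:222,238:280];m=(roi[...,2]<60).astype(np.uint8)
n,l,st,c=cv2.connectedComponentsWithStats(m);print([(st[i],c[i]+[238,185]) for i in range(1,n) if st[i][4]>20])
for u,v in[(258,201),(258,199)]: print('wrist cap',onplane(f,u,v,.171,s))
print('top cap',onplane(t,169.3,181,.171)); print('foot top',onplane(t,184.4,187.8,.01),'foot wrist',onplane(f,259,169,.01,s))
print('bearing wrist',onplane(f,148.5,258,.012,s),onplane(t,277.5,149.5,.012),'top tape',onplane(f,52,245,.019,s))
z1=cv2.resize(f['pixels'][135:235,210:310],None,fx=5,fy=5,interpolation=cv2.INTER_CUBIC);cv2.imwrite('pics/z2.png',z1[...,::-1])
```

```text
[(array([ 13,   7,  14,  14, 158], dtype=int32), array([257.70253165, 198.69620253]))]
wrist cap [0.53595791 0.16881299 0.171     ]
wrist cap [0.53365242 0.16949175 0.171     ]
top cap [0.53204213 0.16783831 0.171     ]
foot top [0.53190432 0.16658028 0.01      ] foot wrist [0.52881248 0.1707618  0.01      ]
bearing wrist [ 0.63108416 -0.07188861  0.012     ] [ 0.63028704 -0.07468777  0.012     ] top tape [ 0.55592011 -0.22421616  0.019     ]
```

View pics/z2.png

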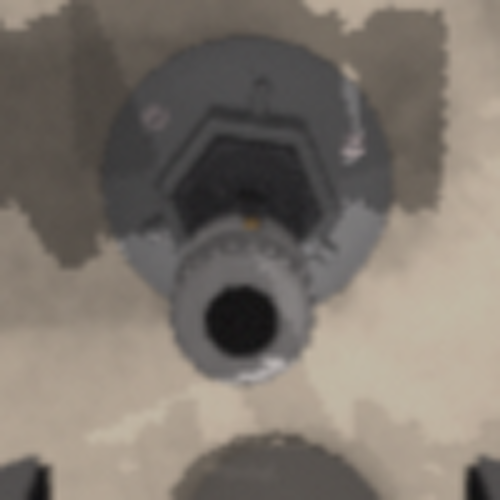

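Fine crop: cap centre at wrist pixel (258,199), and the hex cup's flats face the tool's x direction. Descending over the cap and gripping.

```bash
python3 -m creep '{"delta_pos": [[10,-8,0],[0,0,-50],[0,0,-50],[0,0,-40],[0,0,-25],[0,0,0]], "spin": [0,0,0,0,0,0]}' 60 40 && python3 -m creep '{"delta_pos": [[0,0,0],[0,0,0],[0,0,0],[0,0,0]], "spin": [0,0,0,0]}' 0 40
```

```text
clock: 2.52
position: [0.5309, 0.1682, 0.1381]
tool_rot: [-3.139, -0.005, 2.859]
wrist_force: [0.6, -0.3, -0.0]
finger_gap: 0.0565
gripper_force: 0.0
clock: 3.02
position: [0.5339, 0.1682, 0.1415]
tool_rot: [3.14, 0.002, 2.858]
wrist_force: [0.3, 1.0, 0.9]
finger_gap: 0.0321
gripper_force: 40.0
```

```bash
python3 -m creep '{"delta_pos": [[0,0,-5],[0,0,-4],[0,0,0],[0,0,0]], "spin": [0,0,0,0]}'
```

```text
clock: 3.52
position: [0.5347, 0.1684, 0.134]
tool_rot: [3.14, 0.004, 2.858]
wrist_force: [-0.4, 1.1, 9.6]
finger_gap: 0.0322
gripper_force: 40.0
```

```bash
python3 -m creep '{"delta_pos": [[0,0,-1.5],[0,0,0],[0,0,0],[0,0,0],[0,0,0],[0,0,0],[0,0,0],[0,0,0]], "spin": [0,0,-0.15,-0.15,-0.15,-0.15,-0.15,-0.15]}'
```

```text
clock: 4.53
position: [0.5344, 0.1677, 0.134]
tool_rot: [3.139, 0.002, 1.953]
wrist_force: [-4.8, -2.4, 17.8]
finger_gap: 0.0324
gripper_force: 40.0
```

```bash
python3 -m creep '{"delta_pos": [[0,0,0],[0,0,0],[0,0,0]], "spin": [-0.1,-0.08,0]}'; python3 -c "
from h import *
print(monitor.get_state()['torque'])"; python3 -m creep '{"delta_pos": [[0,0,0],[0,0,0],[0,0,0]], "spin": [-0.08,-0.08,0]}'; python3 -c "
from h import *
print(monitor.get_state()['torque'])"
```

```text
clock: 4.9
position: [0.5343, 0.1678, 0.134]
tool_rot: [3.139, 0.001, 1.778]
wrist_force: [-5.4, -1.0, 18.0]
finger_gap: 0.0321
gripper_force: 40.0
[-0.40606222  1.28810643  0.04115994]
clock: 5.28
position: [0.5337, 0.1676, 0.134]
tool_rot: [3.14, 0.001, 1.619]
wrist_force: [-5.9, -2.3, 20.0]
finger_gap: 0.0324
gripper_force: 40.0
[-0.47421285  1.55591438  0.38455209]
```

```bash
python3 -m creep '{"delta_pos": [[0,0,3],[0,0,2.5],[0,0,0],[0,0,0]], "spin": [0,0,0,0]}'; python3 -c "
from h import *
print(monitor.get_state()['torque'])"; python3 -m creep '{"delta_pos": [[0,0,0],[0,0,0],[0,0,3],[0,0,10],[0,0,20],[0,0,0]], "spin": [0,0,0,0,0,0]}' 60
python3 - <<'E'
from h import *
s=monitor.get_state();print(s['position'])
f=optics.grab_frame('wrist');t=optics.grab_frame('side')
a=cv2.resize(t['pixels'][130:220,190:290],None,fx=4,fy=4,interpolation=cv2.INTER_CUBIC)
b=f['pixels'][20:380,60:460]
cv2.imwrite('pics/z3.png',np.hstack([a,b])[...,::-1])
E
```

```text
clock: 5.78
position: [0.533, 0.1676, 0.136]
tool_rot: [-3.141, 0.001, 1.618]
wrist_force: [-2.6, -1.6, 7.8]
finger_gap: 0.0325
gripper_force: 40.0
[-0.49286216  0.60867324  0.1773966 ]
clock: 6.52
position: [0.5349, 0.1684, 0.1709]
tool_rot: [3.137, -0.001, 1.618]
wrist_force: [-0.6, 0.1, -0.0]
finger_gap: 0.0562
gripper_force: 0.0
[0.53485524 0.1683511  0.17088753]
```

View pics/z3.png

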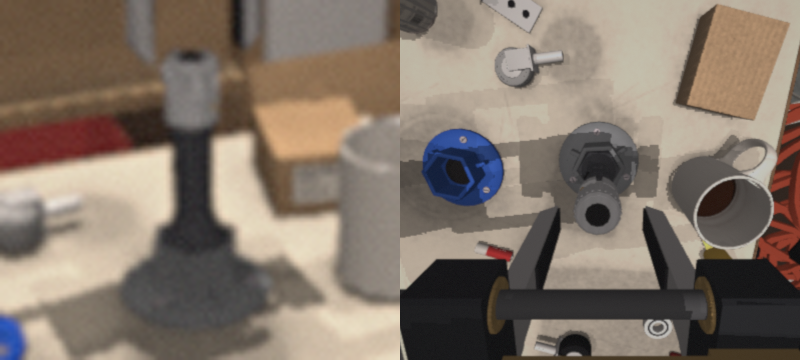

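Run:
```python
from h import *
s=np.load('side.npy',allow_pickle=True).item();n=optics.grab_frame('side')
for f in (s,n):
    print(f['pixels'][138:180,236:241].mean((1,2)).round().astype(int))
for L in(.171,.1665,.131,.1265): print(L,proj(s,[.5325,.168,L]).round(1))
```

```text
[ 82  98 122 116  93 126 187 204 174 136 120 122 123 124 124 124 124 122
 121 120 120 122 118 101  73  50  43  43  43  43  45  44  43  43  42  43
  43  44  45  44  43  44]
[ 88  86  88  86  73  53  55  88 117 125 122 122 123 125 125 125 125 124
 122 123 124 125 122 105  75  52  44  46  44  45  46  46  44  45  45  46
  45  45  47  45  45  46]
0.171 [237.6 142.6]
0.1665 [237.6 144.3]
0.131 [237.9 157.6]
0.1265 [237.9 159.2]
```

```bash
python3 - <<'E'
from h import *
s=np.load('side.npy',allow_pickle=True).item();n=optics.grab_frame('side')
ws=monitor.get_state();w=optics.grab_frame('wrist');np.save('w2.npy',w,allow_pickle=True)
a=cv2.resize(s['pixels'][136:211,213:263],None,fx=6,fy=6,interpolation=cv2.INTER_CUBIC)
b=cv2.resize(n['pixels'][136:211,213:263],None,fx=6,fy=6,interpolation=cv2.INTER_CUBIC)
cv2.imwrite('pics/z4.png',np.hstack([a,b,np.zeros((450,200,3),np.uint8)])[...,::-1])
E
python3 - <<'E'
import cv2,numpy as np
im=cv2.imread('pics/z4.png');w=np.load('w2.npy',allow_pickle=True).item()['pixels'][130:260,210:310,::-1]
im2=np.hstack([np.clip(im[:,:600]*1.5,0,255).astype(np.uint8)[:, :],cv2.resize(w,(200,260)).repeat(1,0) if 0 else cv2.copyMakeBorder(cv2.resize(w,(200,260)),0,190,0,0,cv2.BORDER_CONSTANT)])
cv2.imwrite('pics/z5.png',im2)
E
```

```text
(no output)
```

View pics/z5.png

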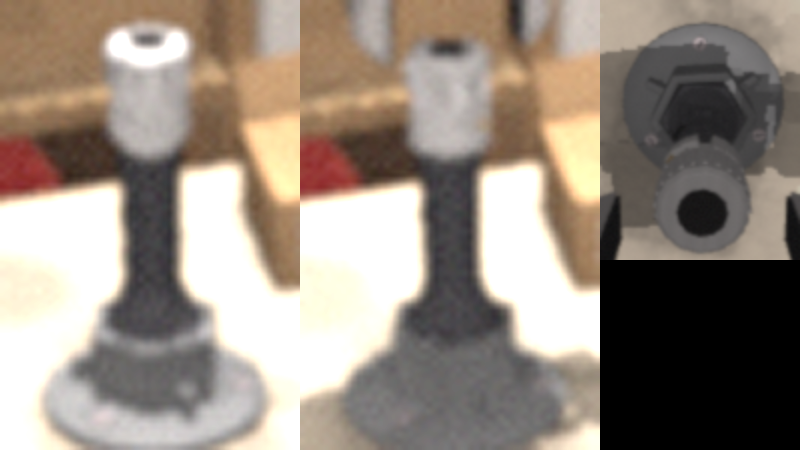

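Left panel (before) and right panel (after) in the side crop: the cap's top edge and hole sit about 1.2–1.8 px lower, against 1.7 px expected for 4.5 mm. The lower edge is blurred by the slots. That points to the cap being locked. Next I grip the barrel, aligned with the hex, and draw the torch out.

```bash
python3 -m creep '{"delta_pos": [[-1,0,-10],[0,0,-30],[0,0,-30],[0,0,-20],[0,0,0]], "spin": [0.1,0.09,0,0,0]}' 60 && python3 -m creep '{"delta_pos": [[0,0,0],[0,0,0],[0,0,0],[0,0,0]], "spin": [0,0,0,0]}' 0 40
```

```text
clock: 7.4
position: [0.5296, 0.1676, 0.0758]
tool_rot: [-3.136, -0.001, 1.808]
wrist_force: [-1.3, 1.0, 0.2]
finger_gap: 0.0561
gripper_force: 0.0
clock: 7.9
position: [0.5328, 0.1681, 0.0795]
tool_rot: [3.14, 0.0, 1.808]
wrist_force: [-0.6, 0.2, 2.2]
finger_gap: 0.0324
gripper_force: 40.0
```

Gap 32.4 mm means the upper fingers closed on the cap (34 mm) rather than the barrel (27 mm), so a barrel grip isn't possible. I'll re-grip on the cap instead.

```bash
python3 -m creep '{"delta_pos": [[0,0,0],[0,0,0],[0,0,30],[0,0,25],[0,0,0],[0,0,0]], "spin": [0,0,0,0,0,0]}' 60 && python3 -m creep '{"delta_pos": [[0,0,0],[0,0,0],[0,0,0],[0,0,0]], "spin": [0,0,0,0]}' 0 30 && python3 -m creep '{"delta_pos": [[0,0,20],[0,0,20],[0,0,20],[0,0,20],[0,0,0],[0,0,0]], "spin": [0,0,0,0,0,0]}'
python3 - <<'E'
from h import *
n=optics.grab_frame('side');print(monitor.get_state()['position'])
cv2.imwrite('pics/s2.png',cv2.resize(n['pixels'][80:240,130:340],(800,610))[:600,:,::-1])
E
```

```text
clock: 8.65
position: [0.5312, 0.1679, 0.1323]
tool_rot: [-3.14, -0.0, 1.808]
wrist_force: [0.1, 0.1, -0.4]
finger_gap: 0.0564
gripper_force: 0.0
clock: 9.15
position: [0.5317, 0.1679, 0.1328]
tool_rot: [-3.141, -0.0, 1.808]
wrist_force: [0.6, 0.5, -2.5]
finger_gap: 0.0326
gripper_force: 30.0
clock: 9.9
position: [0.5312, 0.1679, 0.2122]
tool_rot: [-3.14, -0.0, 1.808]
wrist_force: [-0.4, 0.2, -1.5]
finger_gap: 0.0325
gripper_force: 30.0
[0.53101901 0.16781737 0.21190281]
```

View pics/s2.png

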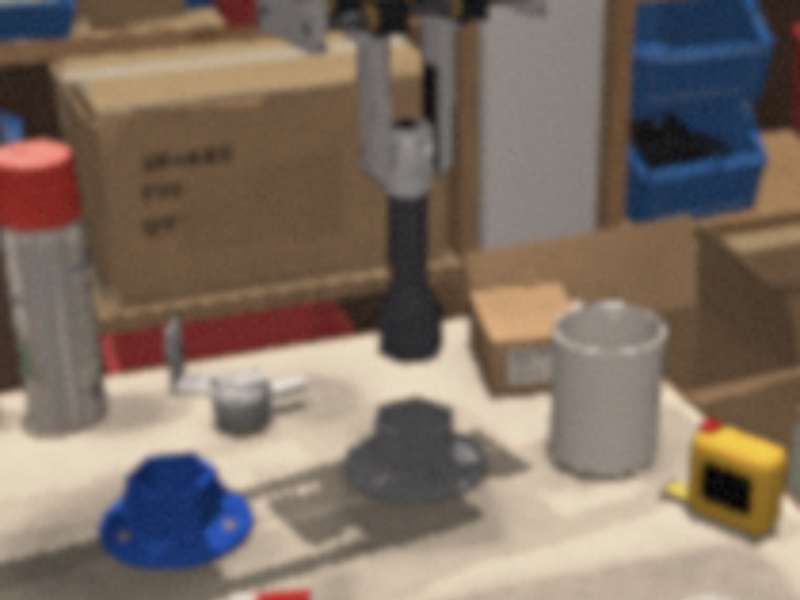

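The torch hangs upright and clear of the holder: lens at crop (410,350), empty cup at (415,410). Now I set its head beside the cup's flat, below the rim, so the rim can swing it in the fingers.

```bash
python3 -m creep '{"delta_pos": [[6.5,-26.5,0],[6.5,-26.5,0],[0,0,-30],[0,0,-31],[0,0,0],[0,0,0]], "spin": [0,0,0,0,0,0]}' 0 15 && python3 -m creep '{"delta_pos": [[-1.9,7.8,0],[-3.2,13.1,1.4],[-3.2,13.1,0],[-3.2,13.1,-1.5],[0,0,0]], "spin": [0,0,0,0,0]}'
```

```text
clock: 10.7
position: [0.5453, 0.1151, 0.1528]
tool_rot: [3.141, 0.0, 1.808]
wrist_force: [0.6, -0.7, -1.9]
finger_gap: 0.0327
gripper_force: 15.0
clock: 11.32
position: [0.5329, 0.1634, 0.1522]
tool_rot: [-3.141, -0.0, 1.81]
wrist_force: [-0.2, 0.2, -2.1]
finger_gap: 0.0329
gripper_force: 15.0
```

```bash
cat > tilt.py <<'E'
from h import *
p=monitor.get_state()['position'];n=optics.grab_frame('side')
from scipy.spatial.transform import Rotation as R
u0,v0=proj(n,p+[0,0,.005]).round().astype(int)
m=(cv2.cvtColor(n['pixels'],cv2.COLOR_RGB2GRAY)<62).astype(np.uint8);np.save('n.npy',n,allow_pickle=True)
N,l,st,c=cv2.connectedComponentsWithStats(m)
print('tip px',u0,v0,'pos',p)
for i in range(1,N):
    if st[i][4]>120 and abs(c[i]-[u0,v0]).max()<60:
        ys,xs=np.where(l==i);(cx,cy),(w,h),a=cv2.minAreaRect(np.c_[xs,ys].astype(np.float32));print(st[i],c[i].round(1),round(w),round(h),round(a,1))
ax=np.array([-.235,.972])  # tail leans this way
tail=p+[0,0,.019]
for th in(0,15,30,45,60):
    d=np.r_[ax*np.sin(np.radians(th)),np.cos(np.radians(th))];print(th,[proj(n,tail-d*L).round().astype(int).tolist() for L in(.03,.09,.1415)])
E
python3 tilt.py
```

```text
tip px 238 148 pos [0.53291462 0.1634146  0.15223784]
[199  87  77  30 889] [237.1 101.4] 25 76 78.9
[210 154  46  47 714] [238.3 174.5] 48 37 76.8
0 [[239, 154], [239, 176], [239, 194]]
15 [[240, 155], [244, 179], [247, 198]]
30 [[242, 155], [249, 179], [255, 199]]
45 [[243, 154], [253, 176], [262, 196]]
60 [[244, 152], [257, 171], [268, 189]]
```

Run:
```python
from h import *
n=np.load('n.npy',allow_pickle=True).item()
g=cv2.cvtColor(n['pixels'],cv2.COLOR_RGB2GRAY)[146:216:2,205:275:1]
for r in g: print(''.join(' .:-=+*#%@'[9-min(9,x//16)] for x in r))
```

```text
======================-----:--::...::::-===--==---::::::::::::::::::::
========================----:::....:::--=+=-:---::::::::::::::::::::::
====================----::-:--:.....:::--+=====-::::::::::::::::::::::
=========-------::::::-:::----::.....::-======+=-:::::::::::::::::::::
----::::----:--========++=++==------=++*+++++++=--:::::::::::.:::..  .
--=============+++++++*+**+********######*++++==:..                   
=++++=++++++++***##*#######****##*##**###***++++-.                    
++++++++*******############*****####*#****+++++++:                    
***++***********###########***+**#****####*+==-=+=:                   
++*+++************#########**++**##***##*+:     :=-:                  
****+****************++=-::.   .+##****##+:     .=+=.                 
+**++++++==--:..                :+##****#*-     :=++-.              ..
:.                               -*#*****#=.    :=++==-:--:::--::-----
                                 .+##**#*#*-     -+++===--::::::::-:::
                                  -*##*****=     .=++====-:::::::....:
                                  .
[... 668 characters left out ...]
     .
                   :=+++++++++++++****###**********+-:::.            :
                .-=++++++++++++++++****#*****++=----=-----::        .:
               .=++++=+++++++++++++++*******++=-..:::---::--::.      .
           .::-===+====++++++++++++++++++++++++++=====------:---:.    
     ..::::----=============+++++++++++++**+++++++++=--:::::.         
..::....  ::---===+=======++++++++*+*++++++++++++++-:                 
..        .:::---==++=++++++++++++++++++++++++++++-.                  
 ......::::::-----====+++++++++++=++++++++++++++++-:                  
::::::::::::---====+=======+====++==++++++++++=++==:.                 
::::::::------===========================+==========-:
```

The ASCII view shows the torch leaning about 18–20° over the rim, as planned. Continuing the arc, then clamping hard and lifting.

```bash
python3 -m creep '{"delta_pos": [[-3.1,12.9,-2.8],[-3.0,12.5,-4.2],[-2.9,12.1,-5.6],[-2.8,11.4,-6.8],[-2.6,10.6,-8.0],[0,0,0]], "spin": [0,0,0,0,0,0]}' && python3 -m creep '{"delta_pos": [[0,0,0],[0,0,0],[0,0,20],[0,0,30],[0,0,30],[0,0,0]], "spin": [0,0,0,0,0,0]}' 0 60
python3 tilt.py
python3 - <<'E'
from h import *
n=np.load('n.npy',allow_pickle=True).item()
cv2.imwrite('pics/s3.png',cv2.resize(n['pixels'][60:240,130:340],(700,600))[:,:,::-1])
E
```

```text
clock: 12.12
position: [0.5182, 0.2224, 0.124]
tool_rot: [-3.14, -0.0, 1.809]
wrist_force: [0.5, -1.0, -0.9]
finger_gap: 0.033
gripper_force: 15.0
clock: 12.88
position: [0.5215, 0.2222, 0.2081]
tool_rot: [3.134, -0.001, 1.807]
wrist_force: [-0.3, 0.4, -2.3]
finger_gap: 0.0324
gripper_force: 60.0
tip px 226 120 pos [0.5215397  0.22218934 0.2081152 ]
[225 122  21  44 339] [235.  141.1] 45 12 70.9
[207 156  27  13 213] [221.7 162. ] 9 27 78.7
0 [[226, 126], [227, 148], [227, 166]]
15 [[228, 126], [232, 150], [235, 169]]
30 [[229, 126], [236, 149], [242, 169]]
45 [[231, 125], [240, 146], [249, 165]]
60 [[231, 123], [243, 141], [254, 157]]
```

View pics/s3.png

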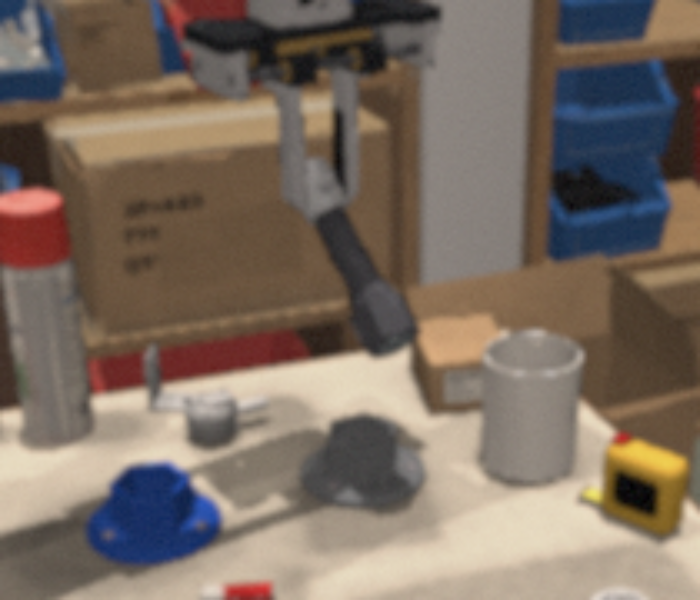

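Side crop: the torch is held tilted, with the cap at (320,190) and the lens face centre at about (394,338), clear of the holder. Now I work out the tilt and the shift to the final pose.

Run:
```python
from h import *
n=np.load('n.npy',allow_pickle=True).item()
p=np.array([0.5215,0.2222,0.2076]);tail=p+[0,0,.019]
ax=np.array([-.235,.972,0]);nn=np.array([.972,.235,0])
for u,v in[(248.2,161.4),(247,160)]:
    o,d=ray(n,u,v);q=o+d*(nn@(tail-o))/(nn@d);w=tail-q
    th=np.arctan2(w@ax,w[2]);print(q,'len',np.linalg.norm(w),'tilt',np.degrees(th))
B=np.array([.6305,-.0735,.0])
for th in(45,48,51):
    r=np.radians(th);a=ax*np.sin(r)+[0,0,np.cos(r)]
    L=B+[0,0,.006]+.15*a;T=L+.1415*a-[0,0,.019];print(th,'lens',L,'TCP',T,'shift',(T-p)*1000)
```

```text
[0.54459142 0.12668995 0.13637923] len 0.13339854076619279 tilt 47.44299626676036
[0.54337939 0.13170312 0.13812976] len 0.12843432774043728 tilt 46.462059741513414
45 lens [0.60557449 0.02959617 0.11206602] TCP [0.58206142 0.12685022 0.19312163] shift [ 60.56141772 -95.34977883 -14.47837328]
48 lens [0.60430414 0.03485052 0.10636959] TCP [0.57959272 0.13706117 0.18205157] shift [ 58.09272159 -85.13883144 -25.54842825]
51 lens [0.6031056  0.03980788 0.10039806] TCP [0.57726356 0.14669498 0.17044689] shift [ 55.76355878 -75.50501757 -37.15310601]
```

```bash
python3 -m creep '{"delta_pos": [[11,-17,0],[15,-22,-4],[15,-22,-8],[12,-17,-8],[5.5,-9,-4],[0,0,0],[0,0,0],[0,0,0]], "spin": [0,0,0,0,0,0,0,0]}'
python3 - <<'E'
from h import *
s=monitor.get_state();print(s['position'],s['tool_rot'])
fs=[optics.grab_frame(k) for k in('top','side')];np.save('t2.npy',fs[0],allow_pickle=True);np.save('s2.npy',fs[1],allow_pickle=True)
t,n=fs
im=np.hstack([cv2.resize(n['pixels'][90:265,200:340],(400,500)),cv2.resize(t['pixels'][110:235,170:295],(400,400)) if 0 else cv2.resize(t['pixels'][110:235,190:290],(400,500))])
cv2.imwrite('pics/f.png',im[...,::-1])
E
```

```text
clock: 13.92
position: [0.5775, 0.1354, 0.1814]
tool_rot: [3.141, -0.0, 1.809]
wrist_force: [0.2, -0.1, -1.9]
finger_gap: 0.0321
gripper_force: 60.0
[0.57748672 0.13540534 0.18144444] [ 3.14085836e+00 -9.83870869e-05  1.80898103e+00]
```

View pics/f.png

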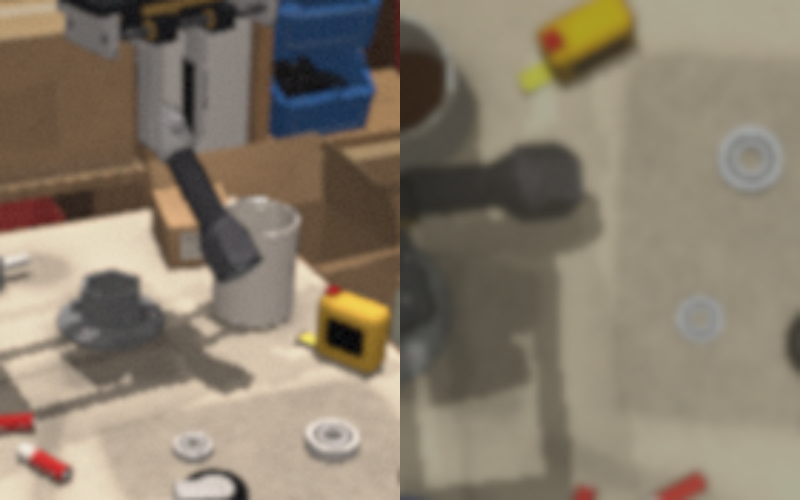

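Run:
```python
from h import *
t=np.load('t2.npy',allow_pickle=True).item();n=np.load('s2.npy',allow_pickle=True).item()
p=np.array([0.5775,0.1354,0.1814]);tail=p+[0,0,.019];ax=np.array([-.235,.972,0]);nn=np.array([.972,.235,0])
o,d=ray(n,284,183.8);q=o+d*(nn@(tail-o))/(nn@d);w=tail-q;print('side lens',q,np.linalg.norm(w),np.degrees(np.arctan2(w@ax,w[2])))
B=np.array([.6305,-.0735,0])
for th in(42,45,48,51,54):
    r=np.radians(th);a=ax*np.sin(r)+[0,0,np.cos(r)];L=tail-.1415*a
    e2=np.cross(a,nn);e=-e2 if e2[2]<0 else e2
    v=B-L
    print(th,'lens',L.round(3),'side px',proj(n,L).round(1),'top lens',proj(t,L).round(1),'top upper rim',proj(t,L+.02*e).round(1),'bearing z',(v@a).round(3),'lat',(v@nn).round(3),(v@e).round(3))
# top view head blob
g=cv2.cvtColor(t['pixels'],cv2.COLOR_RGB2GRAY)
for r in g[138:172:2,205:250]: print(''.join(' .:-=+*#%@'[9-min(9,x//16)] for x in r))
```

```text
side lens [0.60057275 0.03996716 0.10754592] 0.13513570493067936 46.59778210436653
42 lens [0.6   0.043 0.095] side px [282.9 187.9] top lens [229.7 155.8] top upper rim [235.4 153.2] bearing z -0.152 lat 0.002 0.026
45 lens [0.601 0.038 0.1  ] side px [284.4 186.8] top lens [231.7 154.8] top upper rim [237.3 152.3] bearing z -0.153 lat 0.002 0.011
48 lens [0.602 0.033 0.106] side px [285.9 185.7] top lens [233.7 153.9] top upper rim [238.9 151.4] bearing z -0.153 lat 0.002 -0.005
51 lens [0.603 0.029 0.111] side px [287.3 184.3] top lens [235.6 153. ] top upper rim [240.5 150.4] bearing z -0.152 lat 0.002 -0.02
54 lens [0.604 0.024 0.117] side px [288.6 182.8] top lens [237.3 152. ] top upper rim [242.  149.5] bearing z -0.151 lat 0.002 -0.035
+++=-..                                   ...
++==-..                                   ...
++==-..                                   ...
+==-:.             ......                 ...
==--:.      .:--======+==-:.              ...
=---:.  ..:-=+++++*******++=-.           ....
=====-:-==+***+++++++++++++++-:          ....
*************++++++++++++++++=:.         ....
**************+++++++++++++++=-.         ....
***************++++++++++++++=-.         ....
****************++++++++++++++=-:.      .....
****************************++=--:.     .....
++++++=---=+***************++=----:       ...
--------::-==++*****++++++===-----:.        .
==========================--------:.     ....
======================------------:.     ....
======================---------::.
```

The final view shows the torch tilted about 45°, lens at side pixel (284,184). From both cameras the bearing is about 15 cm ahead and within about 15 mm of the axis, at (332,438) in the side crop. Handing in.

```bash
python3 -c "
from rig import ticket
print(ticket.close_job())"
```

```text
the job is handed in; nothing more can be done
None
```

I handed the job in at about 14 s: the torch is drawn out and held raised at about 45°, its lens about 15 cm from the 42 mm bearing and pointing at it to within about 15 mm. I judged the cap locked from a 1.2–1.8 px drop in the side view, not by a direct test; the arm did not go near the bearing, tape roll or castor, and no verdict came back.

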